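Open the watch vacuum tester and hold its gate

TASK

The watches in the vacuum tester are done. Press the black vent plunger right down to its stop and keep it there for a good second to let the air in, let it come back up, then squeeze the red safety catch over and after it the black main catch, and swing the clear gate by its upright yellow pull past its half-open check until it stands wide open, square to the chamber's front or beyond. The gate wants to swing back, so finish while still holding its pull in the fingers with the gate wide, and leave the loupe, the oil bottle and the movement holder where they are.

Things in the scene. Friction and masses are not known exactly. Their poses are not given: they have to be found in the camera images.
- chamber: The tester, fixed: grey chamber 200 x 210 x 150 mm (x, y, z) with a blue valve tower 120 mm high on its -y side, out to y = -194. Origin: centre of the grey chamber's underside, on the bench; z up, -x is the gate side (towards the robot), +y the robot's left. Catches squeeze along its y axis. Linkage, cam and keepers on the top rise to z = 160, the two pins and two posts to z = 192 mm.
- vent_top (a point): Top centre of the vent plunger: black mushroom head, 28 mm across, on a brass valve on the blue tower; 168 mm above the bench when up. Pushed straight down.
- vent (a joint): Vent plunger: 0 up, 0.010 m fully down on its stop. Spring: about 2.5 N to start, 7.5 N at the stop; it comes back up when let go.
- red_pin (a point): Moving pin of the red safety catch: upright red pin, 10 mm diameter; this point is on its axis, 13 mm below its top, 179 mm above the bench. At the start it stands 34 mm to the +y side (chamber axes) of red_post; squeezed fully over it stands 23 mm from it and 2 mm nearer the gate.
- red_post (a point): Fixed aluminium post, 10 mm diameter, that the red pin is squeezed towards; this point is on its axis, 13 mm below its top, 179 mm above the bench. Beside the pair, nothing within 30 mm rises above 162 mm.
- red_catch (a joint): Red safety catch, a claw on an upright pivot: 0 = shut, 0.36 rad = fully over. Over-centre spring: needs up to about 6 N at the pin, snaps over once past 0.18 rad and then stays over by itself. While it is shut its arm blocks the black catch and its claw holds the gate.
- black_pin (a point): Moving pin of the black main catch: upright black pin, 10 mm diameter, sliding along the chamber's y axis; this point is on its axis, 13 mm below its top, 179 mm above the bench. At the start it stands 34 mm to the +y side of black_post; squeezed fully over, 22 mm from it.
- black_post (a point): Fixed aluminium post, 10 mm diameter, that the black pin is squeezed towards; this point is on its axis, 13 mm below its top, 179 mm above the bench. It stands 61 mm to the +y side of the red pin (shut).
- black_catch (a joint): Black main catch, a slide: 0 = shut, 0.012 m = fully over. Over-centre spring: needs up to about 5.5 N, snaps over once past 0.006 m and stays over by itself. Blocked while the red catch is shut; while shut its lip holds the gate.
- gate_hinge (a point): Point on the gate's upright hinge axis, at the height of the pull's centre (160 mm above the bench).
- gate_pull: The gate's pull: upright yellow round sleeve, 16 mm diameter, 110 to 184 mm above the bench, 33 mm clear of the gate's front on a stand-off arm (12 mm thick, 117 mm above the bench). Origin on its axis, 160 mm above the bench, 169 mm from the hinge axis. The sleeve spins freely on its upright axis.
- gate (a joint): Clear gate, upright hinge at the chamber's -y side: 0 closed, grows counter-clockwise seen from above (pull swings to the robot, then to -y); stop at 1.75 rad. A closing spring pulls back with 1 to 2 N at the pull. A sprung roller checks it half-open near 0.94 rad, between ridges at 0.75 and 1.13 rad (about 3 N more at the pull); let go when wide, it swings back to about 1.3 rad or less.
- loupe: Black eye loupe standing on the bench, 34 mm across, 34 mm high. Origin: centre of its underside. Stays where it is.
- oil_bottle: Small bottle with a red cap on the bench, 36 mm across, 62 mm high. Origin: centre of its underside. Stays where it is.
- movement_holder: Brass movement holder lying on the bench, 72 x 26 x 18 mm. Origin: centre of its block's underside. Stays where it is.

How it is judged:
On the way, in this order (a step that is already met when the one before it is completed fails the run):
1. the vent plunger is held down at its stop (value of joint vent above 0.0085 m), for 0.6 s.
2. the vent plunger is let up again (value of joint vent below 0.003 m), for 0.1 s.
3. the red safety catch is squeezed over while the gate is shut (value of joint red_catch above 0.3 rad and value of joint gate below 0.1 rad), for 0.1 s.
4. the black main catch is squeezed over while the gate is shut (value of joint black_catch above 0.0095 m and value of joint gate below 0.1 rad), for 0.1 s.
5. the gate is swung past its half-open check by its pull (value of joint gate above 1.25 rad and contact force between the fingers and gate_pull above 0.3 N), for 0.1 s.
At the end, for the whole second after the job is handed in: The fingers still hold the gate's pull (over 0.3 N) and the gate stands still and wide, at least 1.45 rad open; both catches are still over, the vent plunger is up, and the three things on the bench are within 20 mm of where they were (value of joint gate above 1.45 rad and velocity of joint gate between -0.1 and 0.1 rad/s and contact force between the fingers and gate_pull above 0.3 N and value of joint red_catch above 0.3 rad and value of joint black_catch above 0.0095 m and value of joint vent below 0.003 m and distance of each of loupe, oil_bottle, movement_holder from where it was at the start of the episode below 0.02 m); the arm keeps its last pose, push and grip.
It fails at once if the loupe, oil bottle or movement holder is knocked away (distance of any of loupe, oil_bottle, movement_holder from where it was at the start of the episode above 0.02 m).
It also fails if it takes over 59 s, if anything falls off the work surface, if the arm or the gripper's body presses on something with over 40 N, if the wrist force passes 120 N, or if a joint passes its speed limit or range.

ROBOT

A 6-joint arm with a two-finger parallel gripper is mounted at the origin on the work surface. World frame = base frame: x ahead of the robot, y to its left, z up, the work surface at z = 0. Lengths are in m, angles in rad, forces in N, time in s.
With the tool pointing down it reaches from about 0.275 to 0.825 m from the base axis. Payload 4.9 kg.
Tool frame: the origin (TCP) lies midway between the tips of the shut fingers; the grasp point (between the pads) lies 19 mm behind it (grip_point_offset is the distance from the TCP to the grasp point, in m); z points along the fingers, y is the line along which they close (so a half turn about z gives the same grasp; the last joint's range is limited). The gripper opens to 85 mm and grips with 20 to 120 N. Pads are 22 mm wide; open, the fingers measure 114 mm over their backs; the gripper's body (76 mm by 85 mm) begins 54 mm behind the grasp point. The pads swing forward as they close: fully open they stand 13 mm farther back than shut.
Start: joints at [-1.448, 0.326, -0.193, 1.052, 0, 1.437], TCP at [0.14, -0.532, 0.231] pointing down, gripper open.
Joint ranges: [-2.65, 2.65], [-0.97, 1.79], [-1.3, 1.35], [-1.93, 2.1], [-1.47, 1.37], [-3.14, 3.14]. Speed limits (rad/s): [2.57, 2.57, 3.14, 3.14, 3.14, 3.14].

INTERFACE

Orientations are given as a rotation vector (axis times angle).
In Python, from cell import * gives the robot as it stands. Calls block until the motion is done:
- movep(position, orientation): joint-space move of the TCP to a pose.
- move_l(position, velocity=0.15, rot=None, until_force=None): straight line of the TCP; rot=None keeps the orientation; velocity is the mean speed in m/s. With until_force (N) it stops when the force on the tool has changed by that much, and returns True; else False.
- set_joints(angles): joint-space move.
- let_go() and grab(newtons=None): open the fingers fully, or close them until they stop; newtons is the grip in N (None keeps the last).
- sleep(seconds).
- ik(position, orientation): joint angles nearest the present ones, or None.
- get_state(): the state.
- grab_frame(name): name is "side" or "top" or "wrist"; returns a dict with "img" (420x560x3 uint8, red, green, blue), "fx", "fy", "cx", "cy" (pixels), "cam_to_world" (4x4, takes a point from camera to world coordinates); the wrist camera has in their place "T_tool_cam" (4x4, takes a point from camera to tool coordinates, whose origin is the TCP and whose axes are the flange's). Camera axes: x right, y down, z forward; pixel columns grow to the right and rows downward; lengths in m; the calibration is good to about 2 mm. A picture is of the moment at which its call begins: read the wrist's pose just before it. There is no depth.
A pose or a line that the arm cannot do raises MotionError and nothing moves.
- sign_off(): hands the job in; it is judged then, once.
Trained networks look in the newest picture that a camera, given by its name, has taken for a name from the list of things; names that differ only in an ending like _2 or _b are one class to them, and where a whole thing is asked for, a point or a joint stands for the part that bears it (a point fixed in the world has none). Each returns a list of dicts, best first, with "score" (0 to 1); they miss things now and then, are a little off and sometimes report something else, mostly with a low value. They report only what shows in the picture. A call takes as long as a camera call.
- spot_in(camera, name): "centre" ([column, row] in pixels, amid what is visible of it).
- silhouettes(camera, name): "mask" (420x560 bool, what is visible of it) and "centre" ([column, row] in pixels, amid what is visible of it).
- tip_of(camera, name): "centre" ([column, row] in pixels: a listed point, or the origin of a listed thing).
The state is a dict: "clock": time; "q": joint angles; "joint_velocities": joint speeds; "tau": joint torques, N m; "position": TCP position; "eef_rot": TCP orientation; "contact_force": force on the tool from outside, world axes, zero at the start; "wrist_torque": the same for the moment, N m; "finger_gap": opening from 0.0 (shut) to 1.0 (fully open); "grasp_force": force on a finger pad.
Only numpy, scipy, OpenCV 4.12 (cv2) and the standard library are available. Lean on these libraries where they do the work, as an engineer would, in place of code of your own. Each camera call takes 0.05 s, during which the arm holds its last target. There are 200 camera calls.

## Working session

There is one attempt and no reset: what is moved stays moved. The work goes in short steps, each a Python script; the robot and the scene stay as the last script left them, time stands still between calls to the robot, and variables do not carry over. Pictures are saved under pics/ and viewed, at most 10 in all, crops included, and the job is handed in when it is done.

```bash
mkdir -p pics; ls; cat > h.py <<'E'
from cell import *
import numpy as np, cv2
NAMES=["vent_top","red_pin","red_post","black_pin","black_post","gate_hinge","gate_pull","chamber","loupe","oil_bottle","movement_holder"]
def snap(cam,fn=None):
    s=get_state(); f=grab_frame(cam)
    if fn: cv2.imwrite('pics/'+fn,f['img'][:,:,::-1])
    if cam=='wrist':
        from scipy.spatial.transform import Rotation as R
        T=np.eye(4);T[:3,:3]=R.from_rotvec(s['eef_rot']).as_matrix();T[:3,3]=s['position']
        f['cam_to_world']=T@f['T_tool_cam']
    return f
def ray(f,px):
    T=np.array(f['cam_to_world']);d=T[:3,:3]@np.array([(px[0]-f['cx'])/f['fx'],(px[1]-f['cy'])/f['fy'],1])
    return T[:3,3],d/np.linalg.norm(d)
def onz(f,px,z):
    o,d=ray(f,px); return o+d*(z-o[2])/d[2]
def tri(rs):
    A=sum(np.eye(3)-np.outer(d,d) for o,d in rs);b=sum((np.eye(3)-np.outer(d,d))@o for o,d in rs)
    return np.linalg.solve(A,b)
Z=dict(vent_top=.168,red_pin=.179,red_post=.179,black_pin=.179,black_post=.179,gate_hinge=.16,gate_pull=.16,chamber=0,loupe=0,oil_bottle=0,movement_holder=0)
E
python3 - <<'E'
from h import *
np.set_printoptions(precision=4,suppress=True)
s=get_state();print(s['clock'],s['eef_rot'],s['contact_force'],s['finger_gap'])
for c in ('top','side','wrist'):
    f=snap(c,c+'0.png')
    print(c,f['cam_to_world'][:3,3])
    for n in NAMES:
        r=tip_of(c,n)
        print(n,[(np.round(x['centre'],1),round(x['score'],2),onz(f,x['centre'],Z[n])) for x in r[:2]])
print(get_state()['clock'])
E
```

```text
pics
0.0 [-3.114  -0.4021 -0.    ] [-0.6201 -0.0681  0.2368] 1.005873468539447
top [0.3586 0.0177 1.2058]
vent_top [(array([371.2, 168.1]), 0.46, array([ 0.6569, -0.2016,  0.168 ]))]
red_pin [(array([326.4, 163.5]), 0.83, array([ 0.6675, -0.1002,  0.179 ])), (array([369.7, 167.4]), 0.35, array([ 0.6554, -0.1961,  0.179 ]))]
red_post [(array([339. , 162.1]), 0.7, array([ 0.6698, -0.1285,  0.179 ]))]
black_pin [(array([282.2, 164.9]), 0.9, array([ 0.6673, -0.0016,  0.179 ])), (array([228.5, 178.1]), 0.57, array([0.6405, 0.1182, 0.179 ]))]
black_post [(array([281.1, 165.5]), 0.4, array([0.6659, 0.0009, 0.179 ]))]
gate_hinge [(array([353.8, 189.1]), 0.83, array([ 0.6115, -0.1607,  0.16  ]))]
gate_pull [(array([283. , 207.9]), 0.51, array([ 0.5734, -0.0004,  0.16  ]))]
chamber [(array([301.8, 160.8]), 0.96, array([ 0.7307, -0.0566,  0.    ])), (array([228.4, 179.1]), 0.64, array([0.687 , 0.1361, 0.    ]))]
loupe [(array([244.6, 259.1]), 0.46, array([0.4784, 0.0974, 0.    ])), (array([373.8, 169.1]), 0.37, array([ 0.7022, -0.2437,  0.    ]))]
oil_bottle [(array([414.5, 201.6]), 0.53, array
[... 985 characters left out ...]
146,  0.16  ]))]
chamber [(array([241.5, 203.7]), 0.66, array([ 0.7304, -0.0666,  0.    ])), (array([266.4, 147.1]), 0.47, array([ 0.7495, -0.2592,  0.    ]))]
loupe [(array([315.4, 295.9]), 0.84, array([0.4863, 0.0971, 0.    ])), (array([241.1, 205.6]), 0.45, array([ 0.7288, -0.0611,  0.    ]))]
oil_bottle [(array([327.8, 140. ]), 0.5, array([ 0.6107, -0.3411,  0.    ]))]
movement_holder [(array([214.3, 279. ]), 0.9, array([0.6979, 0.1384, 0.    ])), (array([254. , 168.8]), 0.19, array([ 0.7484, -0.1786,  0.    ]))]
wrist [ 0.2185 -0.5105  0.3734]
vent_top []
red_pin []
red_post []
black_pin []
black_post []
gate_hinge []
gate_pull []
chamber []
loupe []
oil_bottle []
movement_holder []
1.8
```

View pics/top0.png

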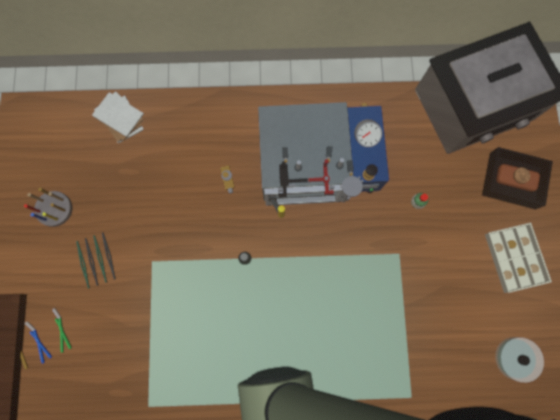

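View pics/side0.png

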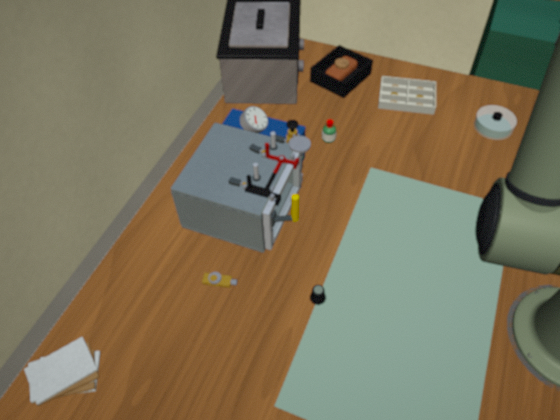

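The top view shows the chamber with the black pin near (283,164), red pin near (326,163), vent near (371,170) and pull at (282,210). The side view shows the pull at (295,207), vent at (292,127) and the loupe at (318,294). The bench objects are clear of the gate's arc. Next is a close look with the wrist camera.

```bash
python3 - <<'E'
from h import *
np.set_printoptions(precision=4,suppress=True)
f=snap('wrist');print(f['T_tool_cam'],f['fx'],f['cx'],f['cy'])
rot=[np.pi,0,0]
for y in (-.1,):
  print(ik([.6,y,.34],rot))
movep([.60,-.10,.34],rot)
f=snap('wrist','w1.png');print(f['cam_to_world'])
for n in NAMES[:7]:
    r=tip_of('wrist',n)
    print(n,[(np.round(x['centre'],1),round(x['score'],2),onz(f,x['centre'],Z[n])) for x in r[:2]])
print(get_state()['clock'],get_state()['position'],get_state()['q'])
E
```

```text
[[-0.0005 -0.9474 -0.32    0.0817]
 [ 1.     -0.0004 -0.0004 -0.0008]
 [ 0.0003 -0.32    0.9474 -0.1421]
 [ 0.      0.      0.      1.    ]] 345.81830486157867 279.4580721254739 208.97651192531913
[-0.2864  0.3993  0.1892  1.3607  0.      2.8551]
[[-0.0018 -0.9473 -0.3204  0.6813]
 [-1.      0.0017  0.0006 -0.1004]
 [-0.0001  0.3204 -0.9473  0.4819]
 [ 0.      0.      0.      1.    ]]
vent_top [(array([394.1, 122.7]), 0.95, array([ 0.6555, -0.2016,  0.168 ]))]
red_pin [(array([276.1, 106.8]), 0.89, array([ 0.6696, -0.0975,  0.179 ]))]
red_post [(array([316.8, 105.3]), 0.73, array([ 0.6707, -0.1317,  0.179 ]))]
black_pin [(array([164.6, 110.3]), 0.55, array([ 0.6669, -0.0035,  0.179 ]))]
black_post [(array([201.9, 111.4]), 0.59, array([ 0.6659, -0.0349,  0.179 ])), (array([163. , 111.7]), 0.36, array([ 0.6658, -0.002 ,  0.179 ]))]
gate_hinge [(array([339. , 160.4]), 0.75, array([ 0.6205, -0.1561,  0.16  ])), (array([313.4, 105.6]), 0.37, array([ 0.6698, -0.1306,  0.16  ]))]
gate_pull [(array([169.1, 213.4]), 0.67, array([0.568 , 0.0088, 0.16  ]))]
4.5333 [ 0.5999 -0.1003  0.34  ] [-0.2868  0.3993  0.1892  1.3607 -0.0001  2.8551]
```

View pics/w1.png

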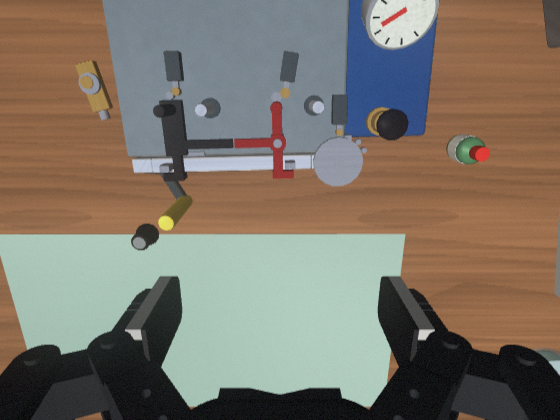

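```bash
cat >> h.py <<'E'
def yaw(deg): a=np.radians(deg)/2; return np.pi*np.array([np.cos(a),np.sin(a),0])
def st(tag=''):
    s=get_state();print(tag,'t%.2f'%s['clock'],np.round(s['position'],4),'F',np.round(s['contact_force'],1),'gap %.3f grip %.1f'%(s['finger_gap'],s['grasp_force']))
E
python3 - <<'E'
from h import *
np.set_printoptions(precision=4,suppress=True)
grab(20)
movep([.6555,-.2016,.21],yaw(2)); st('above')
move_l([.6555,-.2016,.172],velocity=.1); st()
print(move_l([.6555,-.2016,.153],velocity=.02,until_force=14)); st('down')
sleep(1.2); st('held')
move_l([.6555,-.2016,.21],velocity=.1); st('up')
E
```

```text
above t6.03 [ 0.6557 -0.2012  0.211 ] F [-1.5 -0.2  0.9] gap -0.002 grip 0.0
 t6.57 [ 0.6559 -0.2012  0.1731] F [ 0.   0.8 -0.1] gap -0.003 grip 0.0
True
down t7.32 [ 0.656  -0.2018  0.1581] F [-1.5  1.5  7.2] gap 0.000 grip 3.5
held t8.52 [ 0.656  -0.2019  0.1581] F [-2.1  0.3  6.6] gap 0.002 grip 3.5
up t9.19 [ 0.6551 -0.2015  0.2091] F [ 0.5 -0.6 -0.2] gap 0.003 grip 0.0
```

The trigger was a brief spike and the held force settled near 7 N, which is borderline for the stop. I'll press again harder, which is harmless, and then do the red catch.

```bash
python3 - <<'E'
from h import *
P=[.6555,-.2016]
move_l(P+[.172],velocity=.12)
print(move_l(P+[.1555],velocity=.02,until_force=28)); st('down')
sleep(1.0); st('held')
move_l(P+[.215],velocity=.15); st('up')
let_go()
c=[.669,-.1200]
movep(c+[.235],yaw(2)); st('over red')
f=snap('wrist','w2.png')
for n in ('red_pin','red_post','black_pin','black_post'):
    r=tip_of('wrist',n)
    print(n,[(np.round(x['centre'],1),round(x['score'],2),onz(f,x['centre'],Z[n]).round(4)) for x in r[:2]])
E
```

```text
False
down t10.63 [ 0.6561 -0.2019  0.1577] F [-3.4  0.6 11.5] gap 0.002 grip 5.8
held t11.63 [ 0.6561 -0.2019  0.1577] F [-3.2  1.1 11.9] gap 0.003 grip 5.8
up t12.18 [ 0.6552 -0.2014  0.2139] F [ 0.3  0.  -0.4] gap 0.003 grip 0.0
over red t13.40 [ 0.6694 -0.1187  0.2356] F [-0.4 -0.2  0.1] gap 1.002 grip 0.0
red_pin []
red_post [(array([299.8, 230.9]), 0.68, array([ 0.67  , -0.1306,  0.179 ]))]
black_pin [(array([ 93.9, 226.8]), 0.68, array([ 0.6681, -0.0035,  0.179 ]))]
black_post [(array([146.2, 231.1]), 0.56, array([ 0.6664, -0.0355,  0.179 ])), (array([104.4, 308.2]), 0.43, array([ 0.6094, -0.0026,  0.179 ]))]
```

View pics/w2.png

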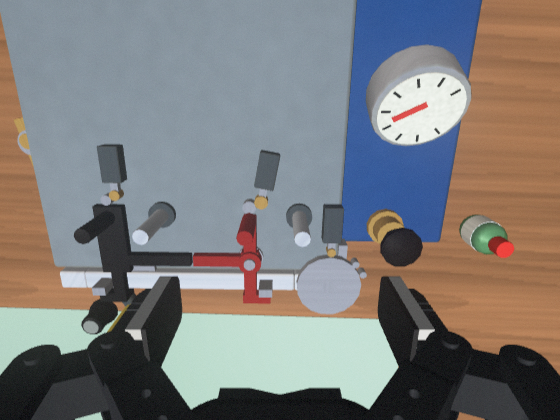

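The held force of 11.9 N is above the 7.5 N stop force, so the plunger was on its stop. In the wrist view the red pin is near (246,232) and its post near (301,235), which agrees with the estimate. Squeezing the red catch now, then the black one if the red closed correctly.

```bash
python3 - <<'E'
from h import *
c=[.669,-.1197]
print(move_l(c+[.167],velocity=.1,until_force=12)); st('down')
grab(20); st('squeezed'); sleep(.2)
let_go(); st('open')
move_l(c+[.235],velocity=.15)
f=snap('top','t3.png')
for n in ('red_pin','red_post'):
    r=tip_of('top',n)
    print(n,[(np.round(x['centre'],1),round(x['score'],2),onz(f,x['centre'],Z[n]).round(4)) for x in r[:2]])
c=[.6672,-.0235]
movep(c+[.235],yaw(2)); st('over black')
f=snap('wrist','w3.png')
for n in ('red_pin','red_post','black_pin','black_post'):
    r=tip_of('wrist',n)
    print(n,[(np.round(x['centre'],1),round(x['score'],2),onz(f,x['centre'],Z[n]).round(4)) for x in r[:2]])
E
```

```text
False
down t14.48 [ 0.6694 -0.1199  0.1676] F [ 0.4 -0.6  0.9] gap 1.002 grip 0.0
squeezed t15.04 [ 0.67   -0.121   0.1693] F [-1.  -1.8  6.6] gap 0.365 grip 21.7
open t15.82 [ 0.6689 -0.1196  0.1668] F [-0.2  0.4  0.1] gap 0.998 grip 0.0
red_pin []
red_post []
over black t17.03 [ 0.6668 -0.0222  0.2343] F [ 0.  -0.1 -0.3] gap 1.000 grip 0.0
red_pin [(array([418. , 238.3]), 0.64, array([ 0.6655, -0.1075,  0.179 ]))]
red_post [(array([457. , 232.8]), 0.7, array([ 0.6701, -0.1309,  0.179 ]))]
black_pin [(array([249.5, 231.9]), 0.72, array([ 0.666, -0.003,  0.179])), (array([180. , 309.8]), 0.41, array([0.608, 0.043, 0.179]))]
black_post [(array([302.1, 232.7]), 0.58, array([ 0.6667, -0.0354,  0.179 ]))]
```

View pics/w3.png

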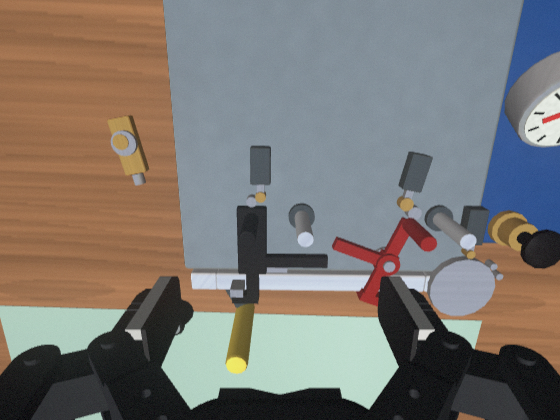

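The red pin now stands 23 mm from its post with its arm swung clear, at (425,235) in the wrist view. Squeezing the black catch next.

```bash
python3 - <<'E'
from h import *
c=[.6668,-.0244]
print(move_l(c+[.167],velocity=.1,until_force=12)); st('down')
grab(20); st('squeezed'); sleep(.2)
let_go(); st('open')
move_l(c+[.25],velocity=.15)
movep([.535,-.02,.26],yaw(2)); st('look')
f=snap('wrist','w4.png')
for n in ('red_pin','red_post','black_pin','black_post','gate_hinge','gate_pull'):
    r=tip_of('wrist',n)
    print(n,[(np.round(x['centre'],1),round(x['score'],2),onz(f,x['centre'],Z[n]).round(4)) for x in r[:2]])
# rough pull top from mask of yellow
hsv=cv2.cvtColor(f['img'],cv2.COLOR_RGB2HSV)
m=cv2.inRange(hsv,(26,150,60),(34,255,255));ys,xs=np.nonzero(m)
print(xs.min(),xs.max(),ys.min(),ys.max())
E
```

```text
False
down t18.12 [ 0.6673 -0.0245  0.1676] F [0.4 0.2 1.3] gap 1.001 grip 0.0
squeezed t18.60 [ 0.6673 -0.0208  0.1685] F [-1.2  9.4  5.6] gap 0.490 grip 19.5
open t19.30 [ 0.6668 -0.0247  0.1669] F [ 0.6 -0.1  0.1] gap 1.002 grip 0.0
look t20.59 [ 0.5345 -0.0199  0.2596] F [0.5 0.2 0.1] gap 0.998 grip 0.0
red_pin [(array([442.5,   5.7]), 0.76, array([ 0.6655, -0.1071,  0.179 ]))]
red_post []
black_pin []
black_post []
gate_hinge [(array([489.8,  94. ]), 0.72, array([ 0.6195, -0.1557,  0.16  ]))]
gate_pull [(array([245.2, 164.5]), 0.76, array([0.5667, 0.0062, 0.16  ]))]
232 252 161 181
```

View pics/w4.png

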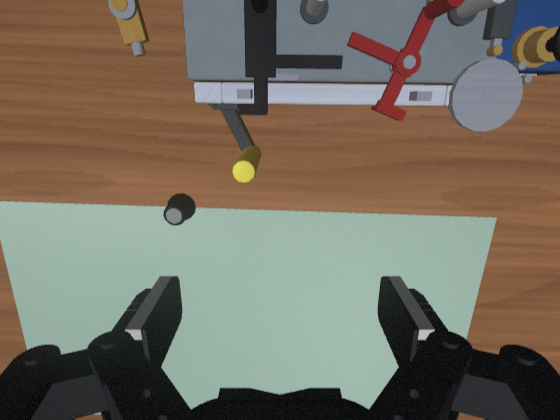

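The black squeeze stalled at a gap of 0.49, about 42 mm, so the black slide barely moved. In this view the pull top is at (243,172), the red arm tip at (350,42) and the black arm tip at (341,62). I'll look closer at why it stalled.

```bash
python3 - <<'E'
from h import *
movep([.67,-.05,.25],yaw(2)); st('look')
f=snap('wrist')
for n in ('red_pin','red_post','black_pin','black_post'):
    r=tip_of('wrist',n)
    print(n,[(np.round(x['centre'],1),round(x['score'],2),onz(f,x['centre'],Z[n]).round(4)) for x in r[:2]])
cv2.imwrite('pics/w5.png',cv2.resize(f['img'][150:390,150:450,::-1],None,fx=2.5,fy=2.5,interpolation=cv2.INTER_CUBIC))
E
```

```text
look t21.55 [ 0.6697 -0.05    0.2489] F [-1.3  0.5 -0.1] gap 0.998 grip 0.0
red_pin [(array([370.5, 231.6]), 0.91, array([ 0.6658, -0.1096,  0.179 ]))]
red_post [(array([403.1, 223.5]), 0.81, array([ 0.6722, -0.1303,  0.179 ]))]
black_pin [(array([206.4, 226.1]), 0.78, array([ 0.6659, -0.0012,  0.179 ]))]
black_post [(array([260. , 224.1]), 0.69, array([ 0.6686, -0.0364,  0.179 ]))]
```

View pics/w5.png

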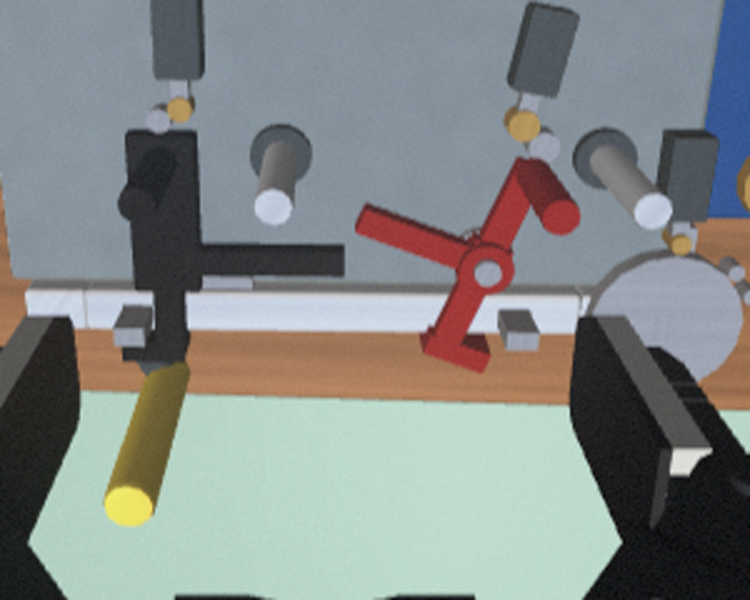

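The red arm is clear and the black slide is free to move, but the black pin at crop (140,190) is still shut. I'll squeeze again with a firmer grip and log it.

```bash
python3 - <<'E'
from h import *
c=[.6675,-.0262]
movep(c+[.22],yaw(2))
move_l(c+[.167],velocity=.1,until_force=12); st('down')
grab(45); st('squeezed')
for i in range(3): sleep(.15); st()
print(get_state()['wrist_torque'])
let_go(); st('open')
move_l(c+[.24],velocity=.2)
f=snap('wrist','w6.png')
for n in ('red_pin','red_post','black_pin','black_post'):
    r=tip_of('wrist',n)
    print(n,[(np.round(x['centre'],1),round(x['score'],2),onz(f,x['centre'],Z[n]).round(4)) for x in r[:2]])
st()
E
```

```text
down t22.76 [ 0.668  -0.0265  0.1678] F [ 0.2 -0.  -0.2] gap 1.002 grip 0.0
squeezed t23.31 [ 0.6686 -0.0265  0.1696] F [-1.4 -0.7  9.7] gap 0.346 grip 44.1
 t23.46 [ 0.6686 -0.0264  0.1696] F [-1.4  0.   8.6] gap 0.341 grip 44.0
 t23.61 [ 0.6686 -0.0264  0.1696] F [-1.4 -0.4  8.2] gap 0.348 grip 44.0
 t23.76 [ 0.6686 -0.0264  0.1696] F [-0.6  1.1  8.1] gap 0.345 grip 44.0
[1.34195289e-02 3.65472508e-01 1.69291454e-04]
open t24.34 [ 0.6674 -0.0262  0.1668] F [ 0.  -0.4 -0.5] gap 1.003 grip 0.0
red_pin [(array([412.2, 234.1]), 0.71, array([ 0.6666, -0.11  ,  0.179 ]))]
red_post [(array([443.6, 231.6]), 0.88, array([ 0.669 , -0.1296,  0.179 ]))]
black_pin [(array([259.7, 227.8]), 0.85, array([ 0.6676, -0.013 ,  0.179 ])), (array([308.7, 118.2]), 0.44, array([ 0.7357, -0.0398,  0.179 ]))]
black_post [(array([233.9, 339.1]), 0.64, array([0.5819, 0.0039, 0.179 ])), (array([445. , 229.3]), 0.62, array([ 0.6706, -0.1302,  0.179 ]))]
 t25.11 [ 0.6667 -0.0261  0.2385] F [-0.   0.5 -0.7] gap 0.999 grip 0.0
```

The black catch is over and stays there: its pin moved 11 mm. Now I'll grip the pull and swing the gate.

```bash
python3 - <<'E'
from h import *
from scipy.spatial.transform import Rotation as R
h=np.array([.6200,-.1558]); p=np.array([.5670,.0072])
d=p-h; a0=np.arctan2(d[1],d[0]); r=np.linalg.norm(d); print('r',r,np.degrees(a0))
z=.143
movep(list(p)+[.25],yaw(12))
f=snap('wrist'); hsv=cv2.cvtColor(f['img'],cv2.COLOR_RGB2HSV)
m=tip_of('wrist','gate_pull'); print([(x['score'],onz(f,x['centre'],.16).round(4)) for x in m[:2]])
print(move_l(list(p)+[z],velocity=.12,until_force=10)); st('down')
grab(40); st('grip')
g=get_state()
if g['finger_gap']<.12: raise SystemExit('missed')
for th in np.arange(.1,1.621,.08):
    a=a0+th
    q=h+.170*np.array([np.cos(a),np.sin(a)])
    move_l(list(q)+[z],velocity=.12,rot=yaw(12+.6*np.degrees(th)))
    s=get_state(); v=s['position'][:2]-h
    print('%.2f act %.2f gap %.3f F %s'%(th,np.arctan2(v[1],v[0])%(2*np.pi)-a0,s['finger_gap'],np.round(s['contact_force'],1)))
    if s['finger_gap']<.1: raise SystemExit('lost')
st('end')
E
```

```text
r 0.17140011668607466 108.01210941825153
[(0.6, array([0.5658, 0.0072, 0.16  ])), (0.46, array([ 0.6681, -0.0412,  0.16  ]))]
False
down t26.76 [0.5677 0.0071 0.1437] F [ 0.1 -0.2  0.6] gap 1.000 grip 0.0
grip t27.40 [0.5677 0.0047 0.1435] F [ 0.2 -7.5  1.8] gap 0.176 grip 39.0
0.10 act 0.10 gap 0.178 F [ 2.  -3.9  0.4]
0.18 act 0.18 gap 0.175 F [ 3.6 -4.6  0. ]
0.26 act 0.26 gap 0.176 F [ 3.3 -3.5  0.2]
0.34 act 0.34 gap 0.176 F [ 4.9 -3.   1.2]
0.42 act 0.42 gap 0.178 F [ 3.9 -2.4  0.9]
0.50 act 0.50 gap 0.176 F [ 3.9 -1.8  1.3]
0.58 act 0.58 gap 0.177 F [ 5.  -0.5  1.7]
0.66 act 0.66 gap 0.174 F [ 4.8 -1.8  3.2]
0.74 act 0.74 gap 0.175 F [ 5.1 -0.6  4.6]
0.82 act 0.82 gap 0.176 F [ 3.1 -2.5  5.6]
0.90 act 0.90 gap 0.174 F [ 3.9 -2.9  5.5]
0.98 act 0.97 gap 0.177 F [4.6 1.1 6.6]
1.06 act 1.05 gap 0.173 F [3.7 1.9 6.8]
1.14 act 1.14 gap 0.177 F [ 4.4 -0.2  7.7]
1.22 act 1.22 gap 0.172 F [ 2.4 -0.2  7.7]
1.30 act 1.30 gap 0.178 F [2.5 0.2 8.2]
1.38 act 1.37 gap 0.178 F [ 1.6  1.9 10.1]
1.46 act 1.45 gap 0.171 F [ 1.1  2.8 10.2]
1.54 act 1.53 gap 0.172 F [ 0.5  1.8 10.9]
1.62 act 1.61 gap 0.173 F [ 0.9  1.3 11.3]
end t32.76 [ 0.4609 -0.2151  0.1434] F [ 0.9  1.3 11.3] gap 0.173 grip 40.8
```

```bash
python3 - <<'E'
from h import *
sleep(.5)
f=snap('top');st()
cv2.imwrite('pics/t7.png',cv2.resize(f['img'][90:290,220:440,::-1],None,fx=3,fy=3,interpolation=cv2.INTER_CUBIC))
print(get_state()['joint_velocities'])
E
```

```text
t33.31 [ 0.4607 -0.2145  0.1433] F [0.8 2.2 9.9] gap 0.170 grip 40.8
[-8.16920561e-04  3.23419125e-04  5.36981322e-04 -1.42785367e-03
  6.64181783e-04  7.30454578e-05]
```

View pics/t7.png

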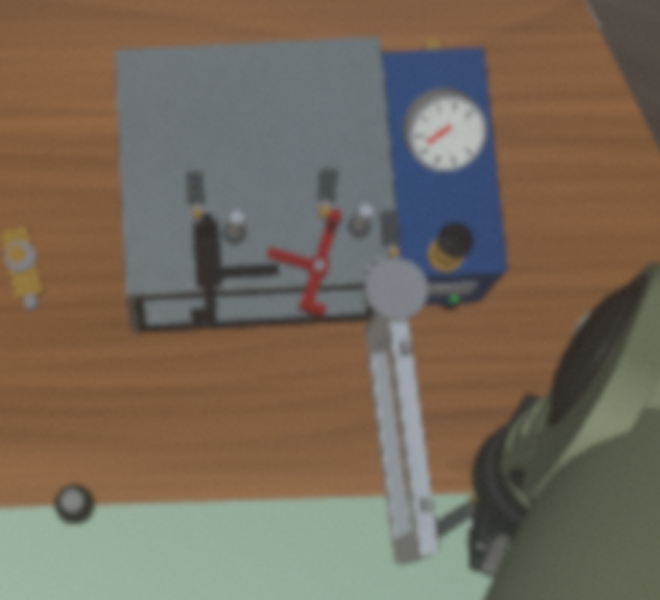

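The gate stands past square with the pull in the fingers. Both catches are over: black pin at (207,225) next to its post at (235,225), and the red arm swung clear. The loupe at (75,502) and holder have not moved.

```bash
python3 -c "
from cell import *
print(sign_off())"
```

```text
the job is handed in; nothing more can be done
None
```

The job is handed in: vent pressed to its stop and let up, red then black catch over, and the gate held at about 1.6 rad by its pull; the loupe and holder were seen unmoved, but the arm hid the oil bottle in the last picture and no verdict came back.

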